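# Level the V-block stage and hold a lens barrel pressed into it

### The job

Turn the black knob on the levelling fixture until its hinged platform sits level (the knob's bar then points straight along the groove), then lift the dark lens barrel off its blue rest and lay it centred in the platform's V-block. Press it gently straight down, with a push of roughly 15 N, so that it bears on both sloping faces, and finish while the gripper is still holding it pressed there, with the platform still level. Leave the other things on the desk where they are.

Things in the scene. Friction and masses are not known exactly. Their poses are not given: they have to be found in the camera images.
- knob (a joint): Angle of the levelling knob on its upright axis: 0 = platform level, bar in line with the groove and two white index marks. Starts turned counter-clockwise (from above) by 0.8 to 1.4 rad, which reads positive; turn it clockwise back to 0. Stays where it is left, takes about 0.15 N m to turn, stops at -0.5 and 1.6. Does not move up or down as it turns.
- knob_grip (a point): Point on the knob's axis, 86 mm above the desk, at the height to grip its upright black bar: 44 mm long (this point's y), 12 mm thick (x), 32 mm tall, on a 42 mm round skirt; bar top 10 mm above this point, skirt 22 mm below. Axes turn with the knob. It stands on a grey housing at the fixture's left end, 135 mm from the seat along the groove.
- stage (a joint): Tilt of the hinged aluminium platform about its axle at the end away from the knob: 0 = level, positive = knob end low. Driven by the knob alone, 0.06 rad of tilt per rad of knob, and keeps its tilt under the press. Starts at 0.048 to 0.084; counts as level within 0.02 rad.
- seat (a point): Where the barrel's centre lies when fully seated: midway between the two V saddles, 76 mm above the desk when level. y along the groove (away from the knob), x across, z up, tilting with the platform, whose 84 mm wide plate is 32 mm below this point. The V-block is two steel saddles, each 20 mm long, centred 38 mm to either side along y, with a 56 mm gap between them for the fingers.
- flank_near: The V faces (one on each saddle) on the -x side of the seat: one contact line. Each saddle has two faces at 45 degrees, is 54 mm wide overall and ends 4.5 mm below the seat point. Part of the platform; origin on the groove's centre line 36 mm below the seat.
- flank_far: The V faces on the +x side: the other contact line. Same origin. Each side must bear more than 2.5 N at the end; the barrel's weight gives only 1 to 2 N; a downward push of 10 to 20 N without side load is right, over 60 N on either side is too much. The V is rigid: no spring under it.
- lens_center (a point): Centre of the lens barrel: a dark grey metal cylinder 36 mm in diameter and 110 mm long, with a black ribbed band 32 mm long round its middle (grip here, across the diameter) and glass at both ends; 0.15 to 0.29 kg. y is the barrel's axis; x and z may be rolled about it. Either end may point to the knob.
- lens: The same barrel; origin also at its centre, y along its axis. Beware of the office chair between robot and desk, ahead and left of the base (0.15 to 0.25 m ahead, 0 to 0.4 m left): its back rises to about 0.25 m above the desk top.
- lens_rest: Blue plastic rest fixed to the desk, 40 mm wide, 104 mm long, on which the barrel lies at first, its axis 34 mm above the desk; origin under its centre, y along the barrel. Its two V cradles, 44 mm to either side of the centre, reach 22.5 mm high; between them is only a 26 mm wide, 6 mm high spine, leaving 76 mm for the fingers.
- amber_bottle: Small brown bottle with black cap, 26 mm across, 68 mm tall, standing; origin under its centre. Bystander.
- blue_jar: Small white jar with blue lid, 28 mm across, 42 mm tall; origin under its centre. Bystander.
- counter: White hand tally counter, 72 x 50 mm, 22 mm tall; origin under its centre. Bystander.
- petri_dish: Glass dish, 94 mm across, 16 mm tall; origin under its centre. Bystander.

How it is judged:
By the outcome, as a careful person would: the job done as asked, in the order asked, and still so for the second after the job is handed in, while the arm keeps its last pose, push and grip.
It also fails if it takes over 58 s, if anything falls off the work surface, if the arm or the gripper's body presses on something with over 40 N, if the wrist force passes 120 N, or if a joint passes its speed limit or range.

### The arm

A 7-joint arm with a two-finger parallel gripper is mounted at the origin on a cart in front of the work surface, level with it; the furniture and walls round the work are solid. World frame = base frame: x ahead of the robot, y to its left, z up, the work surface at z = 0. Lengths are in m, angles in rad, forces in N, time in s.
With the tool pointing down it reaches from about 0.425 to 0.925 m from the base axis. Payload 6.8 kg.
Tool frame: the origin (TCP) lies on the front face of the gripper's body, between the roots of the fingers; the fingertips stand 73 mm ahead of it and the grasp point (between the pads) lies 54 mm ahead of it (env.nose_length is the distance from the TCP to the fingertips, in m); z points along the fingers, y is the direction in which the jaws open and shut (so a half turn about z gives the same grasp; the last joint's range is limited). The gripper opens to 85 mm and grips with 20 to 120 N. Pads are 22 mm wide; open, the fingers measure 114 mm over their backs; the gripper's body (76 mm by 85 mm) begins 54 mm behind the grasp point. The pads swing forward as they close: fully open they stand 13 mm farther back than shut.
Start: joints at [-1.242, 0.477, 0.022, 1.555, -0.011, 1.109, -0.083], TCP at [0.286, 0.612, 0.304] pointing down, gripper open.
Joint ranges: [-2.96, 2.96], [-0.34, 2.1], [-1.41, 1.46], [0.24, 2.44], [-1.37, 4.51], [0.17, 1.92], [-2.96, 2.96]. Speed limits (rad/s): [2.39, 2.39, 3.14, 3.14, 3.14, 3.14, 3.14].

### API

Orientations are given as a unit quaternion [w, x, y, z].
In Python, from cell import env, kin, camera, calibration, job gives the robot as it stands. The module is installed in compiled form; this text tells all that it offers. Calls block until the motion is done:
- env.reach(position, orientation): joint-space move of the TCP to a pose.
- env.movel(position, velocity=0.15, rot=None, stop_force=None): straight line of the TCP; rot=None keeps the orientation; velocity is the mean speed in m/s. With stop_force (N) it stops when the force on the tool has changed by that much, and returns True; else False.
- env.goto_joints(angles): joint-space move.
- env.grip(opening, f_grip=None): finger opening in m; f_grip is the grip in N (None keeps the last); returns when the fingers have stopped.
- env.dwell(seconds).
- kin.inverse_kinematics(position, orientation): joint angles nearest the present ones, or None.
- env.get_state(): the state.
- camera(name): name is "side" or "top"; returns (picture, depth): 400x640x3 uint8, blue, green, red; 400x640 float32, m along the optical axis (not along the pixel's ray), 0 where there is no reading.
- calibration(name): a dict with "fx", "fy", "cx", "cy" (pixels), "rvec" (rotation vector, rad) and "tvec" (3), from world to camera coordinates, as OpenCV has them. Camera axes: x right, y down, z forward; pixel columns grow to the right and rows downward; lengths in m; the calibration is good to about 2 mm. A picture is of the moment at which its call begins. calibration takes no time and is no camera call.
A pose or a line that the arm cannot do raises env.PlanningError and nothing moves.
- job.job_done(): hands the job in, once; it reports no verdict.
The state is a dict: "time": time; "qpos": joint angles; "joint_velocities": joint speeds; "joint_torque": joint torques, N m; "tcp_pos": TCP position; "orientation": TCP orientation; "force": force on the tool from outside, world axes, zero at the start; "torque": the same for the moment, N m; "opening": finger opening in m.
Only numpy, scipy, OpenCV 4.12 (cv2) and the standard library are available. Lean on these libraries where they do the work, as an engineer would, in place of code of your own. Each camera call takes 0.05 s, during which the arm holds its last target.

## Working session

There is one attempt and no reset: what is moved stays moved. The work goes in short steps, each a Python script; the robot and the scene stay as the last script left them, time stands still between calls to the robot, and variables do not carry over. Pictures are saved under pics/ and viewed, and the job is handed in when it is done.

```bash
mkdir -p pics; ls; python3 - <<'E'
from cell import env,kin,camera,calibration,job
import cv2
for n in("side","top"):
    p,d=camera(n);cv2.imwrite(f"pics/{n}0.png",p);import numpy as np;np.save(f"pics/{n}0.npy",d)
    c=calibration(n);print(n,c)
    R,_=cv2.Rodrigues(np.array(c["rvec"]));print("campos",-R.T@np.array(c["tvec"]).ravel())
print(env.get_state(),env.nose_length)
E
```

```text
pics
side {'fx': 366.05382768597883, 'fy': 366.05382768597883, 'cx': 323.2465431795474, 'cy': 198.78792737666853, 'rvec': array([ 2.08279759, -0.52496269,  0.25470327]), 'tvec': array([-0.45065957,  0.25881714,  0.78553445])}
campos [ 0.17154401 -0.68005985  0.62867797]
top {'fx': 411.56653150357386, 'fy': 411.56653150357386, 'cx': 321.6115976962165, 'cy': 198.88067495165694, 'rvec': array([ 2.1840013 , -2.15750392,  0.10897156]), 'tvec': array([0.08700869, 0.54391923, 1.34581509])}
campos [0.40651129 0.09399628 1.39303631]
{'time': 0.1, 'qpos': array([-1.24210027,  0.47771166,  0.02232111,  1.55637198, -0.01150181,
        1.10930526, -0.08309763]), 'joint_velocities': array([-0.00091884, -0.0028565 ,  0.00093859, -0.00465244, -0.00115018,
        0.00046171,  0.00063367]), 'joint_torque': array([ 5.01188915e-03, -5.97762072e+01,  1.61409572e+00, -2.81958783e+01,
        1.28823347e-02,  4.92037099e-03,  3.69014208e-05]), 'tcp_pos': array([0.28536174, 0.6112427 , 0.3030181 ]), 'orientation': array([-1.26655689e-04,  2.16646129e-01,  9.76249844e-01, -8.24577270e-04]), 'force': array([ 0.28887177, -0.24773507, -0.07909957]), 'torque': array([-0.01049997,  0.02237891, -0.02104797]), 'opening': 0.08553687919209663} 0.0726
```

View pics/top0.png

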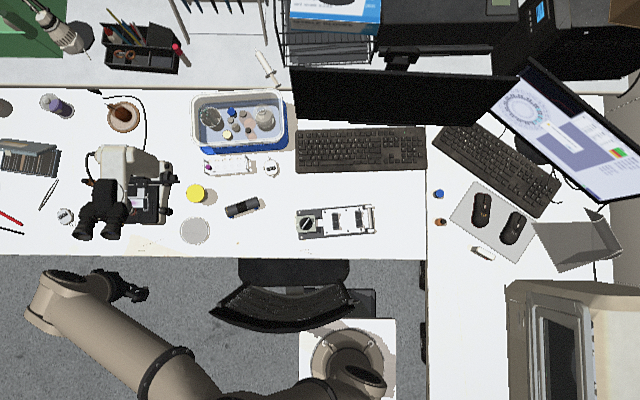

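View pics/side0.png

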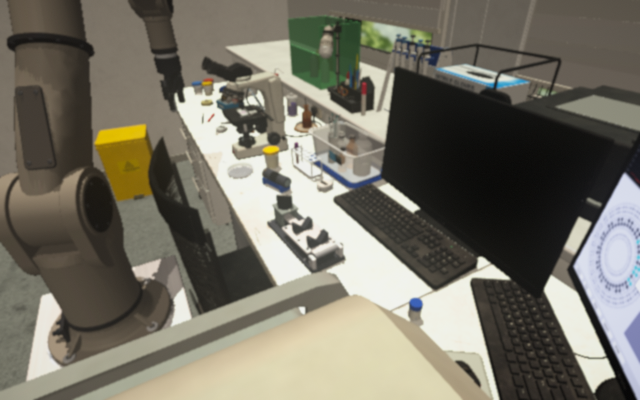

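The top view shows the fixture around (335,222) with the knob at about (306,225). The lens is at (242,207), the chair back near (285,305), and the petri dish at (195,231). I'll zoom in for detail.

```bash
cat > h.py <<'E'
import numpy as np,cv2
from cell import calibration
def cal(n):
    c=calibration(n);R,_=cv2.Rodrigues(np.array(c["rvec"]));t=np.array(c["tvec"]).ravel()
    K=np.array([[c["fx"],0,c["cx"]],[0,c["fy"],c["cy"]],[0,0,1]]);return K,R,t
def ray(n,u,v,z):
    K,R,t=cal(n);d=R.T@np.linalg.inv(K)@np.array([u,v,1.]);o=-R.T@t
    return o+d*(z-o[2])/d[2]
def proj(n,P):
    K,R,t=cal(n);q=K@(R@np.asarray(P,float)+t);return q[:2]/q[2]
def cloud(n,d):
    K,R,t=cal(n);v,u=np.mgrid[:d.shape[0],:d.shape[1]]
    X=np.stack([(u-K[0,2])/K[0,0]*d,(v-K[1,2])/K[1,1]*d,d],-1)
    return (X-t)@R
E
python3 - <<'E'
import cv2,numpy as np
from h import *
p=cv2.imread("pics/top0.png");c=p[170:260,180:390];cv2.imwrite("pics/topz.png",cv2.resize(c,None,fx=3.8,fy=3.8,interpolation=cv2.INTER_CUBIC))
p=cv2.imread("pics/side0.png");c=p[150:280,220:360];cv2.imwrite("pics/sidez.png",cv2.resize(c,None,fx=4.5,fy=4.5,interpolation=cv2.INTER_CUBIC))
X=cloud("top",np.load("pics/top0.npy"))
np.set_printoptions(precision=0,suppress=True,linewidth=250)
print((X[200:246:2,292:380:3,2]*1000).astype(int))
print((X[194:222:2,222:268:2,2]*1000).astype(int))
E
```

```text
[[   0   -3   -1    5   -6   -1    2    2   -4   -3    0    0    0   -4    0    1    2   -2    0   -5   -5    0   -2    0   -7   -1   -2    2   -1   -3]
 [   5    2   -2    4    0    3    0   -3    6    0   -3    2    0   -4    6   -5    0   -4    1    0   -1    0    1    0    0    1    0   -4    1   -2]
 [   4   -1    0   -2   -2    0    0   -1    5    0    0    1    2    0    0 1393    0    0   -1    3   -2   -5    2    6   10   40   39    0   -1   -3]
 [   1   -3    2   -4   -4    2   -2   -2   -1   -2   -5   -6    2   -1   -1    1   12   11   12    3    9    9   42   37   21   44   42    1   -1    0]
 [   0   -3    3    2   -2   -5   -1   -7    6    7   11   11    6    5   10   36   36   39   38   38   38   40   45   39    6   50   44   -3    0   -1]
 [   4 1393    3   11    3   12   16    5   10    8   36   36   35   38   38   41   36   40   39   42   41   38   63   39   41   45   44   -2    3    0]
 [   3   -1   12   10    8    8   15   11   13    8   31   39   32   35   33   65   37   41   40   42   40   66   70   37   43   43   44    1    0    1]
 [   1    0   10    9   10   
[... 3372 characters left out ...]
 -1   53   49   52   56   49   49   48   49   45   42   38    0   -4    1    0    1   -1   -1    0    2    0]
 [   0    3   50   51   48   47   49   47   39   40    1    2    4   -2   -1    3   -6    1    1    2    1   -2    3]
 [  -1   -1   52   47   47   44   36   -1  -11    0    5    1   -2    2    1    3   -6    0   -3    1    4    2    0]
 [  -4    0    0   39   33   23   -4   -2    0    0    4    0    0   -2    0   -2    0   -2   -1   -2   -1   -1   -1]
 [  -3   -1    0   -3    5    5    3    0    2    0    0   -2    1    0   -3    0    1   -6   -1    0   -1    1    1]
 [   7    0   -2   -4   -4   -2    0   -3   -2   -3    2    2    0   -2   -4   -4    0   -4    1    1    2    0   -5]]
```

View pics/topz.png

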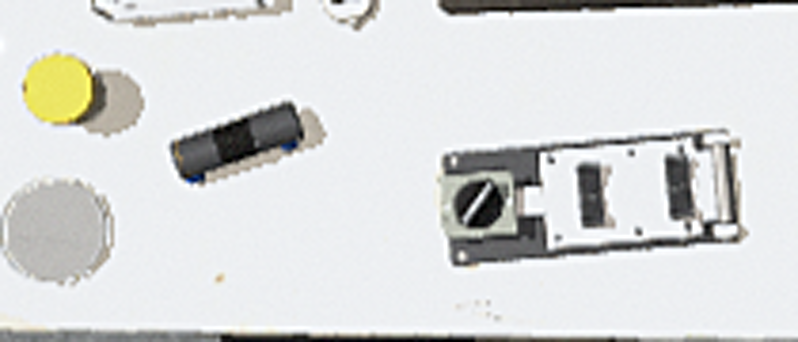

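View pics/sidez.png

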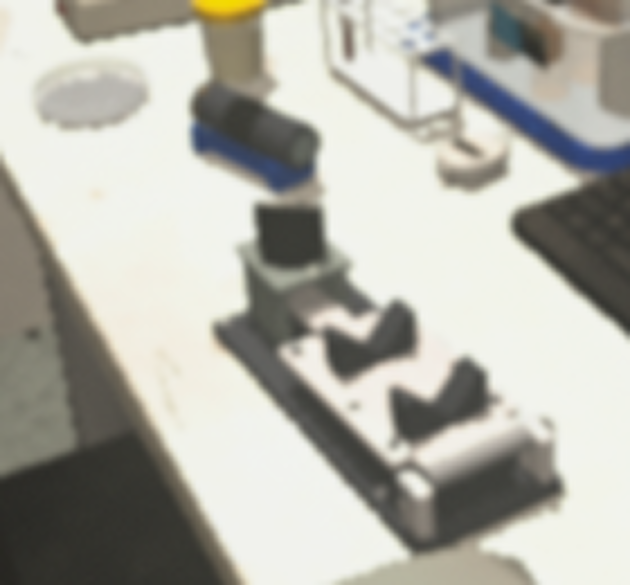

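```bash
python3 - <<'E'
import cv2,numpy as np
from h import *
np.set_printoptions(precision=4,suppress=True)
p=cv2.imread("pics/top0.png");hsv=cv2.cvtColor(p,cv2.COLOR_BGR2HSV)
g=p.max(2)
def show(name,m,z):
    n,l,s,c=cv2.connectedComponentsWithStats(m.astype(np.uint8))
    for i in range(1,n):
        if s[i,4]<25: continue
        x,y,w,h,a=s[i]
        pts=np.argwhere(l==i)[:,::-1].astype(np.float32)
        W=np.array([ray("top",u,v,z)[:2] for u,v in pts]).astype(np.float32)
        r=cv2.minAreaRect(W);mu=W.mean(0);ev,V=np.linalg.eigh(np.cov((W-mu).T))
        print(name,s[i],c[i],"world",mu,"rect",np.array(r[0]),np.array(r[1]),r[2],"pca ang",np.degrees(np.arctan2(V[1,1],V[0,1])))
roi=np.zeros(g.shape,bool)
def R(a,b,c,d):
    m=np.zeros(g.shape,bool);m[b:d,a:c]=True;return m
show("lens",(g<110)&R(218,190,272,225),0.034)
show("saddle",(g<110)&R(328,205,366,236),0.06)
show("plate",(g>0)&(g<150)&R(294,200,330,244),0.012)
X=cloud("top",np.load("pics/top0.npy"))
m=(X[...,2]>.08)&(X[...,2]<.12)&R(296,210,320,236)
show("bar",m,.096)
mk=(g>150)&R(300,216,314,231)
print(mk[214:234,297:318].astype(int))
b=X[m];mu=b.mean(0);w,V=np.linalg.eigh(np.cov((b-mu)[:,:2].T));print("bar3d",len(b),mu,np.degrees(np.arctan2(V[1,1],V[0,1])))
print(p[214:234,297:318].mean(2).astype(int))
E
```

```text
lens [226 197  34  21 353] [242.5042 206.6402] world [0.5131 0.3552] rect [0.5105 0.3563] [0.0403 0.1125] 20.027315139770508 pca ang 110.7909825529323
saddle [355 211   8  17  91] [358.1868 219.0659] world [ 0.4753 -0.0256] rect [ 0.476  -0.0254] [0.0522 0.0188] 7.753789901733398 pca ang -173.61412471345878
saddle [332 213   7  17  91] [335.     221.1099] world [0.4677 0.0494] rect [0.4683 0.0493] [0.0525 0.0177] 6.261978626251221 pca ang -173.6513218864379
saddle [328 229  38   7  60] [349.4  233.75] world [0.4275 0.0026] rect [0.4265 0.0108] [0.0133 0.1212] 9.870707511901855 pca ang 95.88110847395058
plate [297 208  33  32 422] [312.4313 224.3507] world [0.4583 0.1234] rect [0.4613 0.1192] [0.1003 0.1087] 4.043644905090332 pca ang -178.76304418224572
plate [299 217  15  13 133] [305.9173 222.8346] world [0.463  0.1453] rect [0.4624 0.145 ] [0.0402 0.0469] 0.6998945474624634 pca ang 117.63330866000766
bar [300 217  11  12  54] [305.0926 222.5   ] world [0.4606 0.1448] rect [0.4604 0.1447] [0.0121 0.0427] 55.268802642822266 pca ang 144.3747705964529
[[0 0 0 0 0 0 0 0 0 0 0 0 0 0 0 0 
[... 1998 characters left out ...]
3  61  21 134 205  87  14  23  23  25  21  40  28 194 194 193
  149 131 128]
 [152 189 195  95  86 217 124  25   0  25  31  20  34  35 151 189 186 195
  154  68  51]
 [170 186 195 131  72 160  49   0  14  27  18  27  32 155 193 194 192 191
  181  68  46]
 [189 187 190 181 159 130  38  21  25  21  28  68 160 199 191 185 189 191
  213  73  53]
 [190 189 192 193 196 184 161 162 167 167 166 175 206 208 202 201 205 201
  216  74  56]
 [188 187 201 202 205 207 207 222 202 225 168 154 142 138 135 129 136 132
  134  62  49]
 [225 141 141 138 127 124 130 140 128 145  88  77  58  45  39  39  38  33
   43  45  91]
 [251 131  80  82  76  71  38  42  35  37  83  83  88  86  88  89  89  91
   88  82 104]]
```

```bash
python3 - <<'E'
import cv2,numpy as np
from h import *
p=cv2.imread("pics/side0.png");S=4.5
z=cv2.resize(p[150:280,220:360],None,fx=S,fy=S,interpolation=cv2.INTER_CUBIC)
def dot(P,c):
    u=proj("side",P);q=((u+.5-[220,150])*S-.5).round().astype(int);cv2.circle(z,tuple(int(i) for i in q),3,c,-1);print(P,u)
k=np.array([.4606,.1448]);b=np.radians(-35.7);d=np.array([np.cos(b),np.sin(b)])
for s in(-.022,0,.022): dot([*(k+s*d),.096],(0,0,255))
g=np.radians(-84.7);e=np.array([np.cos(g),np.sin(g)]);n=np.array([-e[1],e[0]])
for s in(-.048,-.028,.028,.048):
  for t in(-.027,.027): dot([*(k+(.135+s)*e+t*n),.0715-.004],(0,255,0))
l=np.array([.5125,.3555]);f=np.radians(110.5);fd=np.array([np.cos(f),np.sin(f)])
for s in(-.055,-.016,.016,.055): dot([*(l+s*fd),.052],(255,0,255))
cv2.imwrite("pics/sidez2.png",z)
E
```

```text
[np.float64(0.44273416240838026), np.float64(0.1576379066498346), 0.096] [275.42225917 193.89217359]
[np.float64(0.4606), np.float64(0.1448), 0.096] [283.1169591  194.31959907]
[np.float64(0.47846583759161976), np.float64(0.13196209335016543), 0.096] [290.85612174 194.74949437]
[np.float64(0.4417516742568671), np.float64(0.0556779453968842), 0.06749999999999999] [290.2517177  221.02194026]
[np.float64(0.4955208079588346), np.float64(0.060665957118998526), 0.06749999999999999] [307.96531864 214.27166601]
[np.float64(0.4435990860057984), np.float64(0.03576345143319255), 0.06749999999999999] [293.95270892 224.77006656]
[np.float64(0.49736821970776585), np.float64(0.04075146315530688), 0.06749999999999999] [311.83633308 217.82663146]
[np.float64(0.4487718389028058), np.float64(-0.019997131665144025), 0.06749999999999999] [304.93958938 235.89687372]
[np.float64(0.5025409726047733), np.float64(-0.015009119943029697), 0.06749999999999999] [323.31100344 228.3644523 ]
[np.float64(0.4506192506517371), np.float64(-0.039911625628835684), 0.06749999999999999] [309.10359959 240.11391592]
[np.float64(0.5043883843537045), np.float64(-0.03492361390672136), 0.06749999999999999] [327.65327264 232.35219691]
[np.float64(0.5317614059692707), np.float64(0.3039830295913381), 0.052] [286.00157951 177.67870868]
[np.float64(0.5181033181001514), np.float64(0.3405132449720256), 0.052] [277.92610656 174.0173222 ]
[np.float64(0.5068966818998485), np.float64(0.37048675502797435), 0.052] [271.51993607 171.11279065]
[np.float64(0.4932385940307292), np.float64(0.40701697040866186), 0.052] [263.96684033 167.68824786]
```

View pics/sidez2.png

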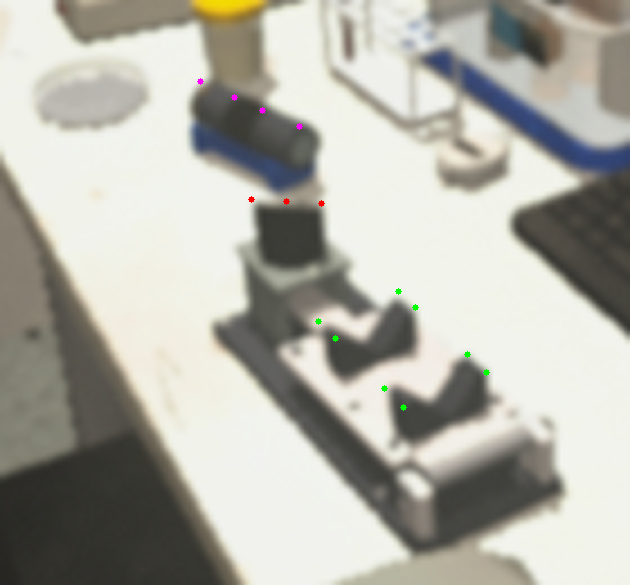

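```bash
cat >> h.py <<'E'
def quat(adeg):
    a=np.radians(adeg); # tool down, jaw axis (y) at angle a in world
    from scipy.spatial.transform import Rotation as Ro
    y=np.array([np.cos(a),np.sin(a),0]);z=np.array([0,0,-1.]);x=np.cross(y,z)
    q=Ro.from_matrix(np.stack([x,y,z],1)).as_quat();return np.array([q[3],q[0],q[1],q[2]])
def st(env):
    s=env.get_state();np.set_printoptions(precision=4,suppress=True)
    print("t",round(s["time"],2),"tcp",s["tcp_pos"],"q",s["orientation"],"F",s["force"],"T",s["torque"],"op",round(s["opening"],4));return s
def snap(tag):
    from cell import camera
    for n in("side","top"):
        p,d=camera(n);cv2.imwrite(f"pics/{n}{tag}.png",p);np.save(f"pics/{n}{tag}.npy",d)
        x,y,w,h=(230,140,130,130) if n=="side" else (210,180,180,70)
        f=4.4
        cv2.imwrite(f"pics/{n}{tag}z.png",cv2.resize(p[y:y+h,x:x+w],None,fx=f,fy=f,interpolation=cv2.INTER_CUBIC))
E
python3 - <<'E'
from cell import env,kin
from h import *
for a in(54.3,5):
  for P in([.4606,.1448,.14],[.4606,.1448,.28]): print(a,kin.inverse_kinematics(P,quat(a)))
for P,a in(([.4715,.0119,.13],5),([.4715,.0119,.13],185),([.513,.355,.088],20.5),([.513,.355,.088],200.5)): print(a,kin.inverse_kinematics(P,quat(a)))
env.reach([.4606,.1448,.28],quat(54.3));st(env)
env.grip(0.05,30)
env.movel([.4606,.1448,.20],0.1)
st(env);snap("1")
E
```

```text
54.3 [-0.60823452  0.41084478  0.21125783  2.15174762 -0.15055075  0.59242746
  0.65880359]
54.3 [-0.70027327  0.18708183  0.30268938  2.04528412 -0.06981037  0.91872424
  0.58756426]
5 [-0.72125245  0.42418423  0.35084455  2.15896355 -0.25449373  0.59665247
 -0.10008387]
5 [-0.81627555  0.19179858  0.436671    2.05201143 -0.10166973  0.91790022
 -0.23749077]
5 [-0.48677294  0.43720424  0.40179904  2.1912154  -0.31362248  0.5665554
  0.23506909]
185 [-1.03403795  0.8872744   1.26498182  2.21872458 -1.11479091  0.96760177
 -2.12328779]
20.5 [-0.83506255  0.66589003  0.17693694  1.83401229 -0.17896983  0.65709083
 -0.19530975]
200.5 [-0.4138635   0.6921467  -0.398469    1.80237243  0.38315778  0.72396144
  2.47882043]
t 1.92 tcp [0.4607 0.1462 0.2801] q [0.0001 0.3055 0.9522 0.0003] F [ 0.5562  0.4634 -0.7162] T [ 0.015   0.019  -0.0297] op 0.0856
t 3.31 tcp [0.461  0.1449 0.2004] q [0.0003 0.3066 0.9518 0.0003] F [0.4178 0.8748 0.1504] T [-0.0498  0.0218 -0.0215] op 0.0502
```

View pics/side1z.png

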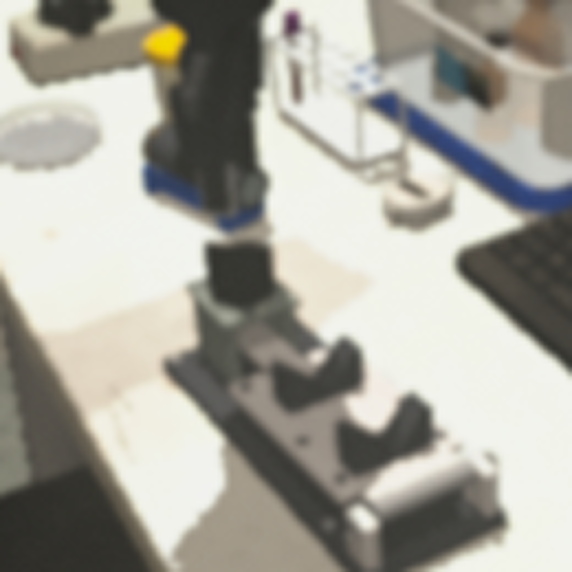

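View pics/top1z.png

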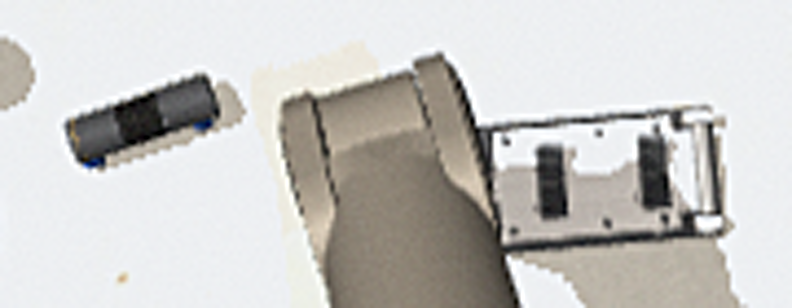

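```bash
python3 - <<'E'
from cell import env,kin
from h import *
print(env.movel([.4600,.1438,.142],0.08,rot=quat(54.3),stop_force=8));st(env)
snap("2")
print(proj("side",[.4600,.1438,.0694]))
env.grip(0.0,20);st(env)
E
```

```text
False
t 4.28 tcp [0.4603 0.1439 0.1423] q [0.0002 0.3066 0.9518 0.0002] F [ 0.5112 -1.1715  0.2942] T [-0.0389  0.0394 -0.0079] op 0.0502
[283.8428 202.5682]
t 4.81 tcp [0.4589 0.1422 0.1421] q [-0.0011  0.3069  0.9518 -0.0013] F [-4.0266 -5.0138  8.2931] T [-0.9699  0.8836  0.1243] op 0.0117
```

View pics/side2z.png

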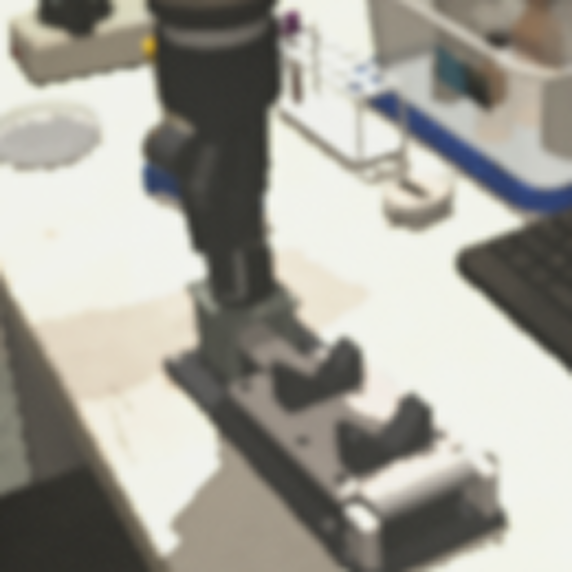

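```bash
python3 - <<'E'
from cell import env,kin
from h import *
P=np.array([.4600,.1438,.1425])
j=np.array([np.cos(np.radians(54.3)),np.sin(np.radians(54.3)),0])
for k in range(2):
    P=P-.002*j
    env.movel(P,0.02,rot=quat(54.3));print(P);st(env)
E
```

```text
[0.45883292 0.14217583 0.1425    ]
t 5.06 tcp [0.4586 0.142  0.1422] q [-0.0001  0.3065  0.9519 -0.0002] F [ 0.944  -1.2144 -5.7305] T [-0.0413 -0.2209  0.079 ] op 0.0116
[0.4577 0.1406 0.1425]
t 5.31 tcp [0.4584 0.1418 0.1423] q [0.0008 0.306  0.952  0.001 ] F [  4.4663   4.3364 -12.8024] T [ 0.901  -0.9057  0.0212] op 0.0116
```

```bash
python3 - <<'E'
from cell import env,kin
from h import *
P=np.array([.4588,.1421,.1423])
env.movel(P,0.03,rot=quat(54.3));env.grip(0,60);st(env)
for a in(42,30):
    env.movel(P,0.05,rot=quat(a));s=st(env)
    q=s["orientation"];print("ang",2*np.degrees(np.arctan2(q[2],q[1]))-90)
E
```

```text
t 5.78 tcp [0.4587 0.142  0.1423] q [-0.0001  0.3065  0.9519 -0.0001] F [-0.514  -0.8646 -2.3974] T [-0.1216  0.1534  0.0852] op 0.0108
t 6.14 tcp [0.4588 0.1422 0.1423] q [0.0001 0.4054 0.9141 0.    ] F [ 0.4841  0.5722 -2.7913] T [ 0.0147  0.0761 -0.1426] op 0.0109
ang 42.16712169901908
t 6.5 tcp [0.459  0.1423 0.1423] q [0.0002 0.4979 0.8672 0.0002] F [ 1.0099 -0.0309 -4.2819] T [ 0.215  -0.1326 -0.0491] op 0.0105
ang 30.272721688476807
```

```bash
python3 - <<'E'
from cell import env,kin
from h import *
P=np.array([.4590,.1422,.1423])
for a in(17,5.2):
    env.movel(P,0.05,rot=quat(a));s=st(env)
    q=s["orientation"];print("ang",2*np.degrees(np.arctan2(q[2],q[1]))-90)
env.grip(0.05,20);st(env)
env.movel(P+[0,0,.09],0.12)
env.grip(.085)
# go over lens hover
env.reach([.511,.353,.24],quat(20.5));st(env);snap("3")
E
```

```text
t 6.88 tcp [0.4592 0.1425 0.1424] q [0.0002 0.5927 0.8055 0.0003] F [ 0.6044  2.035  -5.0009] T [ 0.3494 -0.3137 -0.0604] op 0.0109
ang 17.307729536682515
t 7.23 tcp [0.4594 0.1425 0.1424] q [0.0003 0.6723 0.7403 0.0005] F [ 2.5688  2.028  -6.8871] T [ 0.5018 -0.6261 -0.1226] op 0.0112
ang 5.517106366690342
t 7.69 tcp [0.4589 0.1421 0.1424] q [-0.0001  0.6742  0.7386 -0.    ] F [ 0.0435 -0.4287 -0.5832] T [-0.0052 -0.0231  0.0323] op 0.0504
t 9.91 tcp [0.5113 0.3507 0.2398] q [ 0.0004  0.5711  0.8209 -0.0008] F [-0.058  -0.638  -0.3127] T [-0.0576 -0.0652 -0.0417] op 0.0851
```

View pics/top3z.png

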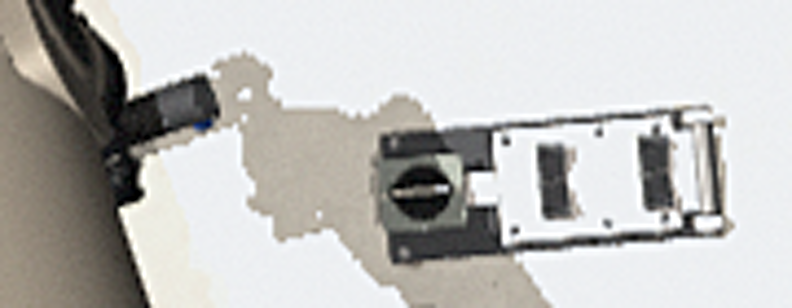

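View pics/side3z.png

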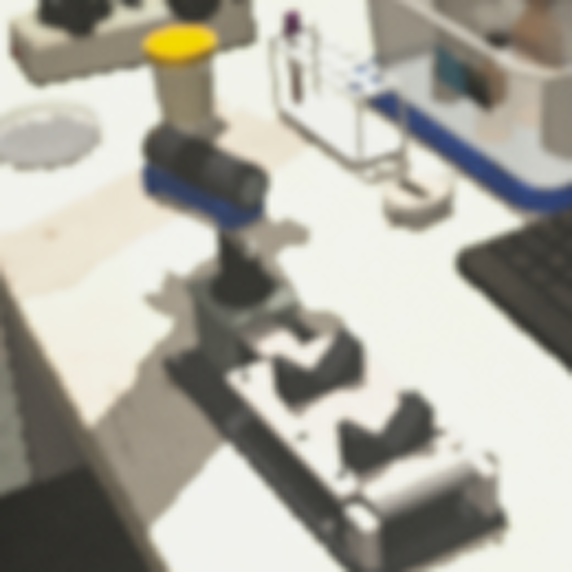

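The top view now shows the knob's white stripe running from about (391,191) to (447,189) in the zoom, in line with the groove. Next I'll measure it.

```bash
python3 - <<'E'
import cv2,numpy as np
from h import *
np.set_printoptions(precision=4,suppress=True,linewidth=200)
p=cv2.imread("pics/top3.png");g=p.max(2);m1=p.mean(2)
# stripe subpixel: per column weighted centroid
rows=np.arange(219,228)
us=[];vs=[]
for u in range(300,312):
    c=m1[219:228,u]; w=np.clip(c-60,0,None); us.append(u);vs.append((w*rows).sum()/w.sum()); 
print(np.array(vs));print(m1[216:232,296:320].astype(int))
def comp(m,z,lab):
    n,l,s,c=cv2.connectedComponentsWithStats(m.astype(np.uint8))
    for i in range(1,n):
        if s[i,4]<40: continue
        W=np.array([ray("top",u,v,z)[:2] for v,u in np.argwhere(l==i)]).astype(np.float32);r=cv2.minAreaRect(W)
        print(lab,s[i],W.mean(0),r)
M=np.zeros(g.shape,bool);M[207:234,328:366]=1
comp((g<120)&M,.058,"sad")
for pic in("top0.png","top3.png"):
    # stripe corners of base left edge? plate outline via depth
    X=cloud("top",np.load("pics/"+pic.replace("png","npy")))
    m=(X[...,2]>.028)&(X[...,2]<.085);m[:200]=0;m[245:]=0;m[:,:322]=0;m[:,378:]=0
    W=X[m][:,:2].astype(np.float32);print(pic,cv2.minAreaRect(W))
    # plate height slope along y
    q=X[m];q=q[(q[:,2]<.05)&(abs(q[:,0]-.47)<.035)]
    A=np.c_[q[:,1],np.ones(len(q))];print("slope",np.linalg.lstsq(A,q[:,2],rcond=None)[0])
X=cloud("top",np.load("pics/top3.npy"))
m=(X[...,2]>.082)&(X[...,2]<.12);m[:210]=0;m[236:]=0;m[:,:296]=0;m[:,320:]=0
b=X[m];mu=b.mean(0);w,V=np.linalg.eigh(np.cov((b-mu)[:,:2].T));print("bar",len(b),mu,np.degrees(np.arctan2(V[1,1],V[0,1])))
E
```

```text
[222.7147 223.2574 223.3478 223.3198 222.7339 222.8226 222.8653 222.8405 222.44   222.4145 222.345  222.0374]
[[121  92  96 102  99 104 103 107 113 112 119 128 117 155 205 204 202 198 166 100 102 100  74  73]
 [117 115 119 120 122 121 124  95  82  72  80  74  87 102 196 193 187 190 191  85  63  72  49  47]
 [115 113 109 114 119 109  81  42  26  18  23  24  31  70 147 198 193 187 203  57  25  16  17  13]
 [119 108 110 114 107  62  20  14  24  25  23  22  13  19  65 149 196 193 204  76 133 229 232 230]
 [120 110 116 122  69  29  17  19  14  21  17  25  15   1   5  60 196 193 209 130 173 255 254 251]
 [114 114  99  89  30  13  20   1   8  11   1   9   0  17   0   8 115 194 205 113 169 251 245 242]
 [111 113  74  24   0   0  41  39  85  87  80  83 120 194 195 203  55 148 179 103 174 251 244 240]
 [104 121  60 119 165 130 135 138 114 110 111 112 107 155 157 156  43 122 143 113 172 208 245 241]
 [124 157  71  86 128  99 100  96  63  71  69  69  38  32   8  16  55 117 116 119 176 168 247 244]
 [118 137 106  32   5   0  12  14   7   5  10   7   8  14  20   4 104 117 106 113 193 185 255 255]

[... 523 characters left out ...]
4 122 130 124 155 111  99  94  83  92  84  83  80  85  53  60  60  61]]
sad [355 209   8  19 106] [ 0.4771 -0.0267] ((0.4788771867752075, -0.02650591731071472), (0.057937994599342346, 0.020307427272200584), 5.3407511711120605)
sad [332 213   8  17  98] [0.4689 0.0487] ((0.4686872959136963, 0.0481681153178215), (0.05242067947983742, 0.019922398030757904), 4.864313125610352)
top0.png ((0.473662406206131, 0.00933423638343811), (0.09307240694761276, 0.16659699380397797), 5.204771041870117)
slope [-0.044   0.0404]
top3.png ((0.4745590090751648, 0.00947706401348114), (0.09240695089101791, 0.16614925861358643), 4.33789587020874)
slope [-0.0029  0.0436]
bar 53 [0.46   0.1439 0.095 ] 94.5341250658545
```

```bash
python3 - <<'E'
import cv2,numpy as np
from h import *
np.set_printoptions(precision=4,suppress=True,linewidth=200)
for f in("top0","top1"):
    p=cv2.imread(f"pics/{f}.png");g=p.max(2);hsv=cv2.cvtColor(p,cv2.COLOR_BGR2HSV)
    M=np.zeros(g.shape,bool);M[192:222,222:266]=1
    blue=(hsv[...,1]>120)&(hsv[...,2]>60)
    for lab,mm,z in(("all",(g<140)&~blue&M,.034),("band",(g<48)&M,.045)):
        n,l,s,c=cv2.connectedComponentsWithStats(mm.astype(np.uint8));i=1+s[1:,4].argmax()
        W=np.array([ray("top",u,v,z)[:2] for v,u in np.argwhere(l==i)]).astype(np.float32);mu=W.mean(0)
        w,V=np.linalg.eigh(np.cov((W-mu).T))
        print(f,lab,s[i],mu,cv2.minAreaRect(W),np.degrees(np.arctan2(V[1,1],V[0,1])))
    X=cloud("top",np.load(f"pics/{f}.npy"));m=M&(X[...,2]>.03);q=X[m][:,:2].astype(np.float32);print(q.mean(0),cv2.minAreaRect(q))
E
```

```text
top0 all [225 197  35  21 362] [0.5132 0.3564] ((0.5107904672622681, 0.3558477461338043), (0.040300797671079636, 0.11351259797811508), 20.19839096069336) 110.13094238229452
top0 band [236 201  13  13  91] [0.511  0.3571] ((0.5111991763114929, 0.35902202129364014), (0.030386583879590034, 0.041262295097112656), 19.32722282409668) 128.25104031200226
[0.5116 0.3505] ((0.48818445205688477, 0.24530303478240967), (0.3326493203639984, 0.08718579262495041), 76.32707977294922)
top1 all [225 197  35  21 361] [0.5132 0.3563] ((0.5108243823051453, 0.3558439612388611), (0.04015389457345009, 0.11351220309734344), 20.350711822509766) 110.28769176114051
top1 band [236 201  13  13  91] [0.511  0.3571] ((0.5111991763114929, 0.35902202129364014), (0.030386583879590034, 0.041262295097112656), 19.32722282409668) 128.25104031200226
[0.5127 0.3534] ((0.48801499605178833, 0.24519985914230347), (0.3323687016963959, 0.08690526336431503), 76.32707977294922)
```

```bash
python3 - <<'E'
from cell import env,kin
from h import *
P=np.array([.511,.3547,.087])
env.movel([.511,.3547,.14],0.15,rot=quat(20.2))
print(env.movel(P,0.08,rot=quat(20.2),stop_force=6));st(env)
env.grip(.05,20);snap("4")
env.grip(0,40);st(env)
E
```

```text
False
t 11.63 tcp [0.5113 0.3547 0.0871] q [0.0001 0.5722 0.8201 0.0001] F [ 0.0053 -0.1762  0.6128] T [ 0.0155  0.0015 -0.0318] op 0.0849
t 12.44 tcp [0.5129 0.3554 0.0879] q [0.0011 0.5722 0.8201 0.002 ] F [4.6817 1.8116 0.6057] T [ 0.3459 -1.0646  0.0609] op 0.0347
```

View pics/side4z.png

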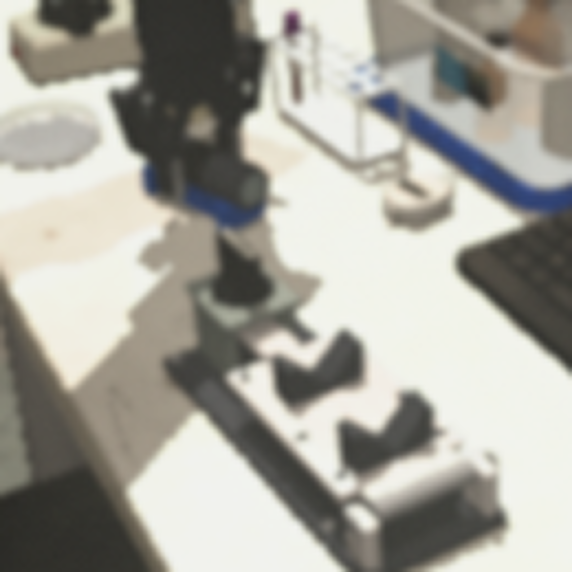

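```bash
python3 - <<'E'
from cell import env,kin
from h import *
env.movel([.5129,.3554,.20],0.12,rot=quat(20.2));st(env)
env.reach([.471,.008,.20],quat(5.0));st(env)
env.movel([.471,.008,.165],0.1,rot=quat(5.0));st(env);snap("5")
E
```

```text
t 13.53 tcp [0.5123 0.3551 0.1991] q [-0.0003  0.5721  0.8202 -0.0009] F [ 0.6245 -0.1984 -2.959 ] T [0.0282 0.0344 0.0082] op 0.0351
t 14.85 tcp [0.4719 0.0096 0.2001] q [0.0002 0.6746 0.7382 0.0004] F [ 0.269   0.0375 -1.5643] T [-0.0136 -0.0402  0.0433] op 0.0349
t 15.35 tcp [0.4712 0.0083 0.1649] q [-0.0001  0.6753  0.7375 -0.0003] F [ 0.5757  0.544  -1.7455] T [-0.0052 -0.0755  0.0043] op 0.0351
```

View pics/side5z.png

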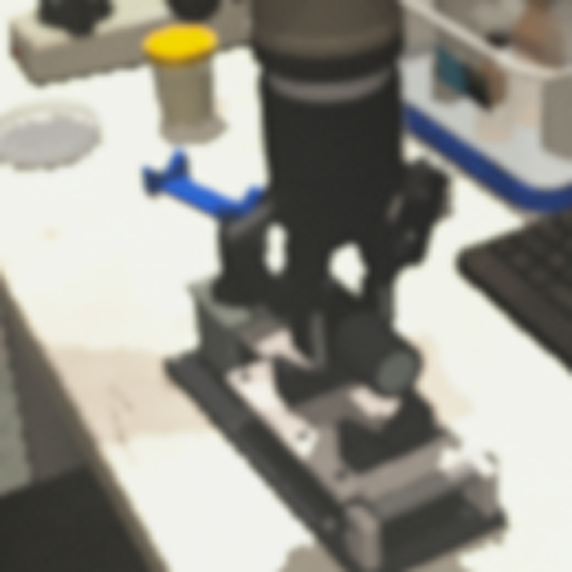

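View pics/top5z.png

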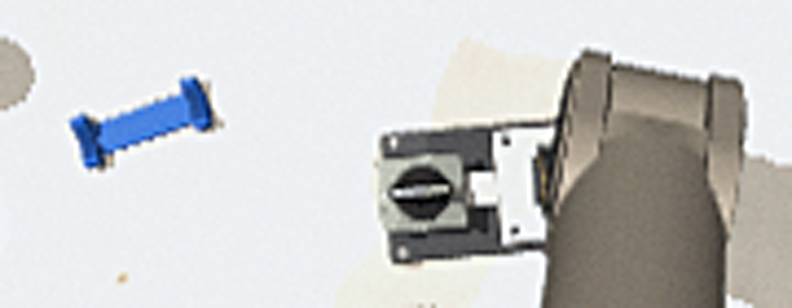

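The barrel is held above the V: its near end face is at about (400,368) in the side zoom, and the rest is empty. Next I'll measure how well it's centred along its axis.

```bash
python3 - <<'E'
import cv2,numpy as np
from h import *
np.set_printoptions(precision=4,suppress=True,linewidth=200)
p=cv2.imread("pics/top5.png");hsv=cv2.cvtColor(p,cv2.COLOR_BGR2HSV)
m=(hsv[...,0]>100)&(hsv[...,0]<130)&(hsv[...,1]>120);m[:190]=0;m[225:]=0;m[:,:220]=0;m[:,270:]=0
W=np.array([ray("top",u,v,.017)[:2] for v,u in np.argwhere(m)]).astype(np.float32);print("rest",len(W),W.mean(0),cv2.minAreaRect(W))
d=np.array([np.cos(np.radians(-85)),np.sin(np.radians(-85))])
c=np.array([.4712,.0083])
print("pred near end",proj("side",[*(c+.055*d),.111]), "pred knob top", proj("side",[.459,.1421,.096]))
s=cv2.imread("pics/side5.png");z=cv2.resize(s[195:260,285:350],None,fx=9,fy=9,interpolation=cv2.INTER_CUBIC)
u=proj("side",[*(c+.055*d),.111]);cv2.circle(z,(int((u[0]+.5-285)*9),int((u[1]+.5-195)*9)),4,(0,0,255),-1)
# seated expectation: end edges of saddles
z=cv2.convertScaleAbs(z,alpha=1.8,beta=20)
cv2.imwrite("pics/side5zz.png",z)
s=cv2.imread("pics/side3.png");z=cv2.resize(s[180:260,270:350],None,fx=7,fy=7,interpolation=cv2.INTER_CUBIC)
n=np.array([-d[1],d[0]])
def dot(P,col):
    u=proj("side",P);cv2.circle(z,(int((u[0]+.5-270)*7),int((u[1]+.5-180)*7)),3,col,-1)
k=np.array([.459,.1421])
for t in(-.022,.022): dot([*(k+t*d),.096],(0,0,255))
for q in(-.048,-.028,.028,.048):
  for t in(-.027,.027): dot([*(k+(.135+q)*d+t*n),.0715],(0,200,0))
z=cv2.convertScaleAbs(z,alpha=1.5,beta=10);cv2.imwrite("pics/side3zz.png",z)
E
```

```text
rest 254 [0.5112 0.3597] ((0.5125927329063416, 0.3604982793331146), (0.038622867316007614, 0.10232174396514893), 19.943729400634766)
pred near end [319.0819 224.0267] pred knob top [282.9506 194.916 ]
```

View pics/side5zz.png

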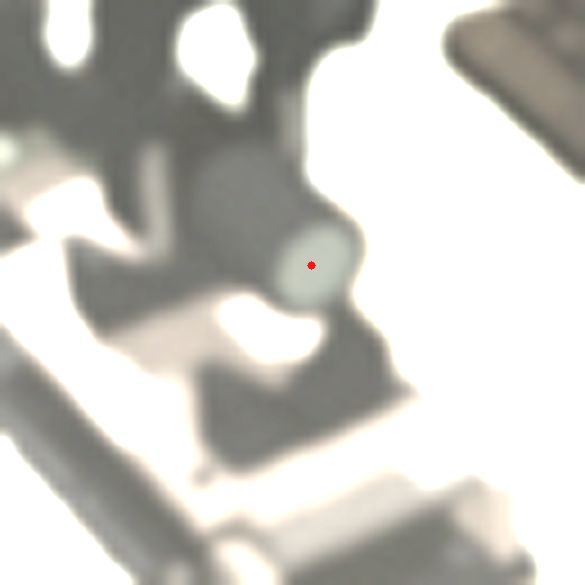

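View pics/side3zz.png

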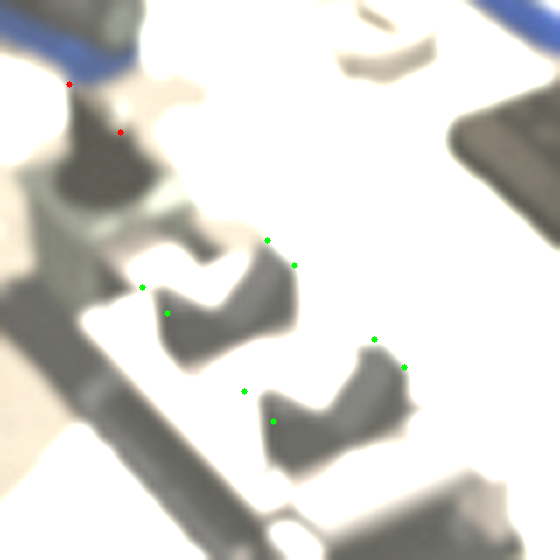

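```bash
python3 - <<'E'
import cv2,numpy as np
from h import *
np.set_printoptions(precision=4,suppress=True,linewidth=200)
s=cv2.imread("pics/top5.png");F=12
z=cv2.resize(s[195:245,295:360],None,fx=F,fy=F,interpolation=cv2.INTER_NEAREST)
d=np.array([np.cos(np.radians(-85)),np.sin(np.radians(-85))]);n=np.array([-d[1],d[0]])
c=np.array([.4712,.0083])
def dot(P,col):
    u=proj("top",P);print(u);cv2.circle(z,(int((u[0]+.5-295)*F),int((u[1]+.5-195)*F)),4,col,-1)
for t in(-.018,0,.018): dot([*(c-.055*d+t*n),.111],(0,0,255))
k=np.array([.459,.1421])
for q in(-.048,-.028):
  for t in(-.027,.027): dot([*(k+(.135+q)*d+t*n),.0715],(0,200,0))
for t in(-.022,.022): dot([*(k+t*d),.096],(255,0,255))
cv2.imwrite("pics/top5zz.png",z)
E
```

```text
[331.611  226.5104]
[331.1633 220.7365]
[330.7167 214.9787]
[333.904  229.6916]
[332.5941 212.9068]
[340.1278 229.2221]
[338.7929 212.4414]
[298.9599 223.5291]
[312.9001 222.48  ]
```

View pics/top5zz.png

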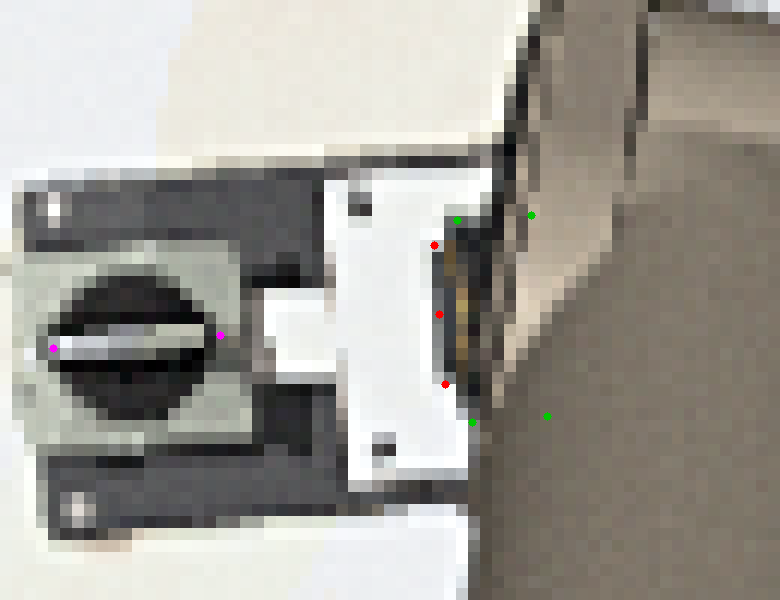

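```bash
python3 - <<'E'
from cell import env,kin
from h import *
q=quat(5.0)
env.movel([.4712,.0063,.140],0.06,rot=q);st(env)
print(env.movel([.4712,.0063,.124],0.015,rot=q,stop_force=4));st(env)
snap("6")
E
```

```text
t 16.02 tcp [0.4711 0.0061 0.1397] q [-0.0002  0.6757  0.7372 -0.0004] F [-0.4172 -0.4761 -1.2893] T [-0.0316 -0.024  -0.0033] op 0.0348
True
t 16.67 tcp [0.4716 0.0064 0.1313] q [0.0004 0.6754 0.7374 0.0002] F [2.6067 1.363  0.1368] T [-0.0854 -0.4548  0.1136] op 0.0346
```

View pics/side6z.png

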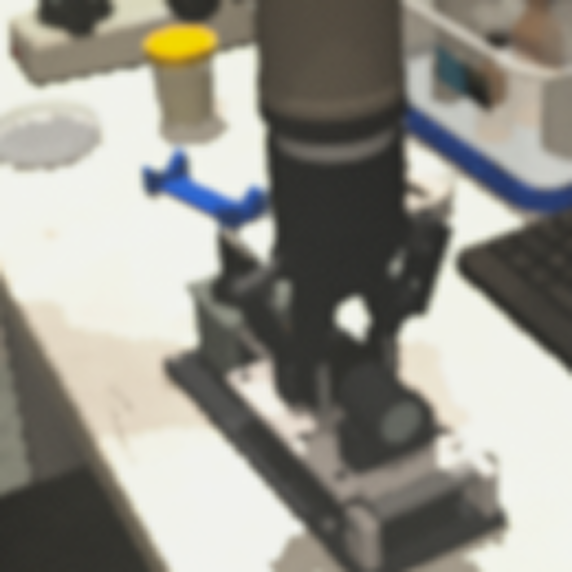

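View pics/top6z.png

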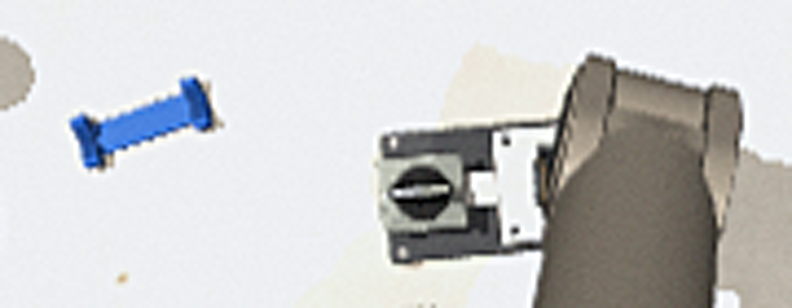

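```bash
python3 - <<'E'
from cell import env,kin
from h import *
q=quat(5.0)
env.movel([.4726,.0063,.1325],0.03,rot=q);st(env)
print(env.movel([.4726,.0063,.124],0.012,rot=q,stop_force=5));st(env)
E
```

```text
t 17.02 tcp [0.472  0.0063 0.1323] q [-0.0005  0.6756  0.7372 -0.0005] F [-0.7825  0.3831 -2.3955] T [ 0.0097  0.0101 -0.0205] op 0.0349
True
t 17.39 tcp [0.4728 0.0063 0.1301] q [0.0002 0.6753 0.7375 0.0001] F [ 0.0165 -0.8814  3.4217] T [-0.0958 -0.0107  0.2098] op 0.0346
```

```bash
python3 - <<'E'
from cell import env,kin
from h import *
s=st(env);snap("7")
F=14
z=cv2.imread("pics/top7.png");z=cv2.resize(z[200:240,310:360],None,fx=F,fy=F,interpolation=cv2.INTER_NEAREST);cv2.imwrite("pics/top7zz.png",z)
z=cv2.imread("pics/side7.png");z=cv2.resize(z[195:260,285:350],None,fx=9,fy=9,interpolation=cv2.INTER_CUBIC)
d=np.array([np.cos(np.radians(-85)),np.sin(np.radians(-85))])
n=np.array([-d[1],d[0]]);c=s["tcp_pos"][:2]
def dot(P,col):
    u=proj("side",P);print(u);cv2.circle(z,(int((u[0]+.5-285)*9),int((u[1]+.5-195)*9)),3,col,-1)
dot([*(c+.055*d),.076],(0,0,255))
for t in(-.027,.027):dot([*(c+.048*d+t*n),.0715],(0,200,0)); dot([*(c+.048*d+t*n),.044],(200,0,0))
cv2.imwrite("pics/side7zz.png",cv2.convertScaleAbs(z,alpha=1.7,beta=15))
E
```

```text
t 17.39 tcp [0.4728 0.0063 0.1301] q [0.0002 0.6753 0.7375 0.0001] F [ 0.0165 -0.8814  3.4217] T [-0.0958 -0.0107  0.2098] op 0.0346
[320.4992 235.8752]
[309.5521 239.7773]
[310.0533 248.5492]
[328.2606 232.0369]
[328.4498 240.7055]
```

View pics/side7zz.png

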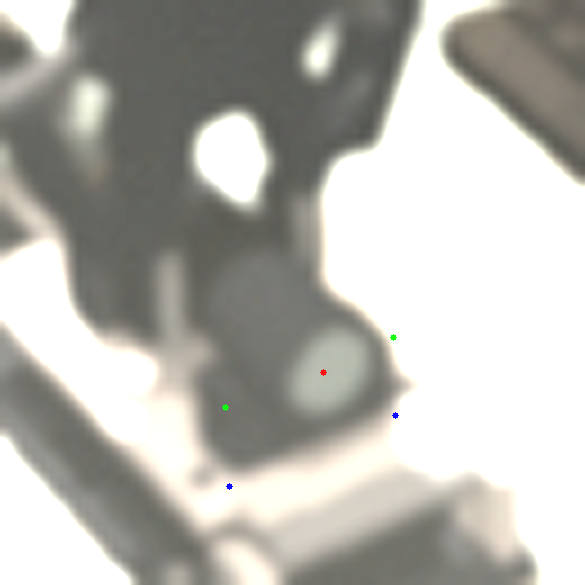

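View pics/top7zz.png

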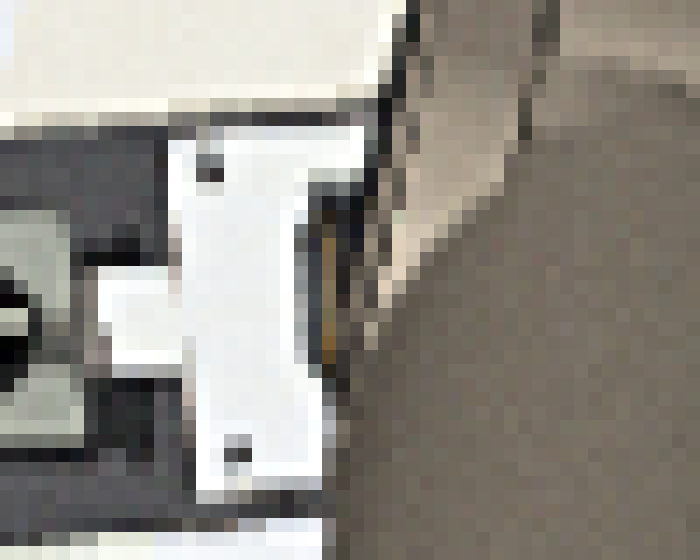

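```bash
python3 - <<'E'
from h import *
np.set_printoptions(precision=4,suppress=True,linewidth=220)
d=np.array([np.cos(np.radians(-85)),np.sin(np.radians(-85))]);k=np.array([.459,.1421])
def edges(f,rows,z):
    m=cv2.imread(f"pics/{f}.png").mean(2)
    o=[]
    for r in rows:
        c=m[r,326:340]
        hi=c[:3].max();i=np.argmax(c<140);u=326+i-1+(c[i-1]-140)/(c[i-1]-c[i])
        s=(ray("top",u,r,z)[:2]-k)@d
        o.append((r,round(u,2),round(s*1000,1)))
    print(f,o)
m=cv2.imread("pics/top3.png").mean(2).astype(int);print(m[210:234,326:342])
m=cv2.imread("pics/top7.png").mean(2).astype(int);print(m[210:234,326:342])
edges("top3",range(214,230),.044);edges("top7",range(213,230),.058)
def right(f,rows):
    m=cv2.imread(f"pics/{f}.png").mean(2);o=[]
    for r in rows:
        c=m[r,335:346];i=np.argmax(c>140);u=335+i-1+(140-c[i-1])/(c[i]-c[i-1]);o.append((r,round(u,2),round(((ray("top",u,r,.0715)[:2]-k)@d)*1000,1)))
    print("right",f,o)
right("top3",range(214,230))
E
```

```text
[[252 249 250 249 249 249 249 251 246 246 244 243 242 240 241 242]
 [248 243 239 240 242 244 248 249 251 251 250 248 246 241 239 240]
 [244 243 240 239 240 249 201 198 208 216 190 191 234 247 244 240]
 [246 240 241 240 241 234 108  93 113 129 110 101 186 218 210 241]
 [242 241 241 239 245 250  84  46  59  73  81  78 129 172 170 242]
 [239 239 237 241 244 255  85  45  60  58  63  59 112 174 161 246]
 [239 240 238 240 242 255  88  57  69  69  66  58 119 177 167 244]
 [239 240 239 240 245 255 115  63  68  69  65  54 119 176 232 242]
 [238 240 239 239 244 255 126  56  63  65  69  54 119 170 247 244]
 [240 241 239 238 243 255 168  71  62  64  64  55 104 241 245 241]
 [239 240 240 239 241 254 180  71  56  53  90  78 107 254 247 241]
 [239 239 239 239 242 254 178  97  78  75  84  64  86 255 248 241]
 [241 241 241 240 241 254 172  81  66  78  62  60  51 225 250 244]
 [240 239 239 240 241 251 214  78  57  65  65  65  45 182 213 244]
 [240 238 239 240 241 248 230  81  62  69  63  62  46 162 176 245]
 [240 239 239 240 240 248 254  93  59  65  66  66  49 132 175 251]
 [240 239 241 238 240 245 25
[... 3659 characters left out ...]
64(104.9)), (215, np.float64(338.45), np.float64(105.2)), (216, np.float64(338.36), np.float64(104.7)), (217, np.float64(338.36), np.float64(104.5)), (218, np.float64(338.4), np.float64(104.3)), (219, np.float64(338.26), np.float64(103.6)), (220, np.float64(338.22), np.float64(103.3)), (221, np.float64(338.32), np.float64(103.3)), (222, np.float64(338.51), np.float64(103.7)), (223, np.float64(338.69), np.float64(104.0)), (224, np.float64(338.81), np.float64(104.1)), (225, np.float64(339.18), np.float64(105.0)), (226, np.float64(339.38), np.float64(105.4)), (227, np.float64(339.13), np.float64(104.4)), (228, np.float64(339.48), np.float64(105.2)), (229, np.float64(338.64), np.float64(102.3))]
```

```bash
python3 - <<'E'
from cell import env,kin
from h import *
q=quat(5.4)
env.movel([.4726,.0063,.1345],0.03,rot=q)
env.movel([.4724,.0088,.1345],0.03,rot=q);env.dwell(.3);st(env)
print(env.movel([.4724,.0088,.120],0.012,rot=q,stop_force=7));st(env);env.dwell(.3);st(env);snap("8")
E
python3 - <<'E'
from h import *
d=np.array([np.cos(np.radians(-85)),np.sin(np.radians(-85))]);k=np.array([.459,.1421])
m=cv2.imread("pics/top8.png").mean(2)
print(m[210:234,326:342].astype(int))
for r in range(214,228):
    c=m[r,326:340];i=np.argmax(c<140);u=326+i-1+(c[i-1]-140)/(c[i-1]-c[i]);print(r,round(u,2),round(((ray("top",u,r,.058)[:2]-k)@d)*1000,1))
E
```

```text
t 18.35 tcp [0.4724 0.0087 0.1345] q [ 0.      0.6731  0.7396 -0.    ] F [ 0.1699  0.3941 -1.2033] T [ 0.0248  0.0195 -0.0524] op 0.0351
True
t 18.95 tcp [0.4729 0.0088 0.1297] q [0.0003 0.6728 0.7398 0.0003] F [-0.779   0.1112  5.1795] T [-0.0391  0.1247  0.1619] op 0.0347
t 19.25 tcp [0.4729 0.0088 0.1297] q [0.0004 0.6728 0.7398 0.0003] F [ 0.828  -0.2981  5.8863] T [-0.0695  0.0205  0.2161] op 0.0346
[[253 249 248 248 247 249 248 252 255  94  40 134 115 156 153 153]
 [247 244 240 239 241 242 247 254 252  63  80 128 155 156 161 156]
 [243 242 238 236 238 247 199 204 159  28 113  97 174 164 156 159]
 [242 238 240 238 243 238 109  98  60  26 143  87 173 168 165 168]
 [241 240 240 241 251 255  84  44  19  44 126 104 171 169 168 172]
 [239 240 240 245 208 220  78  27  18  77 112 172 177 178 180 160]
 [239 238 241 252 132  96  76  49  24 116  82 202 192 192 149 112]
 [238 237 241 254 133  52  85  51  28 137  65 206 200 179 103  93]
 [239 239 242 255 144  68  95  41  57 116  83 208 186 124  93  99]
 [238 239 242 254 166  73 104  41  77 100 173 206 138  89  94  94]
 [238 239 239 251 167 
[... 438 characters left out ...]
100 103]
 [239 238 238 237 243 242 248  86  91  81  89  91  96 101 103 106]
 [239 237 238 239 239 247 255  96  75  78  85  96  96  99  97 106]
 [240 239 239 239 240 247 247  93  66  75  92  94  96  97 101  98]
 [247 248 243 240 241 250 233  99  71  83  89  90  98 102 102 109]
 [193 171 244 242 243 253 170  90  74  87  87  97  96  96  99 108]
 [ 81  53 245 246 246 255 130  80  79  83  87  97 100 100 101 106]
 [184 218 255 254 254 255 126  75  77  86  93  97  98 105 101 106]]
214 331.68 84.2
215 331.56 83.6
216 329.93 78.1
217 329.94 77.8
218 330.06 78.0
219 330.28 78.4
220 330.29 78.2
221 330.44 78.4
222 330.51 78.4
223 330.6 78.4
224 330.69 78.5
225 330.66 78.2
226 331.6 80.9
227 332.67 84.1
```

```bash
python3 - <<'E'
from cell import env,kin
from h import *
q=quat(6.3)
env.movel([.4725,.0088,.1325],0.03,rot=q);env.dwell(.3);st(env)
print(env.movel([.4725,.0088,.118],0.012,rot=q,stop_force=14));st(env);env.dwell(.5);s=st(env)
E
```

```text
t 19.91 tcp [0.4723 0.0088 0.1323] q [-0.0001  0.6672  0.7449 -0.0002] F [ 0.29    0.1042 -1.4147] T [-0.02   -0.0013 -0.0085] op 0.0348
True
t 20.41 tcp [0.4729 0.0089 0.1299] q [-0.0001  0.6677  0.7444  0.0005] F [-0.5424  0.105   5.0371] T [ 0.0714  0.1605 -0.2653] op 0.0347
t 20.91 tcp [0.4729 0.0089 0.1299] q [-0.0001  0.6677  0.7444  0.0005] F [-0.8963  0.8274  5.6068] T [ 0.0809  0.1689 -0.2552] op 0.0348
```

```bash
python3 - <<'E'
from cell import env,kin
from h import *
q=quat(5.8)
env.movel([.4726,.0088,.1320],0.03,rot=q);env.dwell(.3);f0=st(env)["force"]
z=.1300
for i in range(14):
    env.movel([.4726,.0088,z],0.02,rot=q);env.dwell(.15);s=env.get_state()
    df=s["force"]-f0;print(round(z,4),df,s["torque"],s["tcp_pos"][2],round(s["time"],1))
    if df[2]>12.5 or np.hypot(df[0],df[1])>5: break
    z-=.0006 if df[2]<9 else .0003
env.dwell(.4);st(env);print(z)
E
```

```text
t 21.46 tcp [0.4725 0.0088 0.1319] q [-0.0001  0.6704  0.742  -0.0001] F [-0.0587 -0.7676 -2.6112] T [ 0.0216 -0.0247  0.0215] op 0.0347
0.13 [ 0.9682 -0.0006  1.2792] [-0.008  -0.2498  0.0171] 0.13000223047731801 21.9
0.1294 [0.6672 1.1265 8.4198] [ 0.0358  0.1002 -0.1197] 0.12973301380161611 22.3
0.1288 [-3.6866  1.2964 15.855 ] [ 0.124   0.4948 -0.1599] 0.12954614304220555 22.7
t 23.06 tcp [0.4729 0.0088 0.1296] q [-0.      0.6706  0.7418  0.0006] F [-2.8587  0.8936 13.061 ] T [ 0.0638  0.5822 -0.0836] op 0.0349
0.12880000000000003
```

```bash
python3 - <<'E'
from cell import env,kin
from h import *
q=quat(5.8)
for x in(.4721,.4717):
    env.movel([x,.0088,.1288],0.01,rot=q);env.dwell(.4);s=st(env)
    if s["force"][0]>-.8: break
env.dwell(.5);st(env);snap("9")
E
python3 - <<'E'
from h import *
np.set_printoptions(precision=4,suppress=True)
X=cloud("top",np.load("pics/top9.npy"));m=(X[...,2]>.082)&(X[...,2]<.12);m[:210]=0;m[236:]=0;m[:,:296]=0;m[:,316:]=0
b=X[m];mu=b.mean(0);w,V=np.linalg.eigh(np.cov((b-mu)[:,:2].T));print("bar",len(b),mu,np.degrees(np.arctan2(V[1,1],V[0,1])))
E
```

```text
t 23.71 tcp [0.4728 0.0089 0.1296] q [0.0003 0.6706 0.7419 0.0008] F [-0.6216  0.3092 10.5265] T [ 0.0976  0.2207 -0.1334] op 0.0352
t 24.21 tcp [0.4728 0.0089 0.1296] q [0.0004 0.6705 0.7419 0.0008] F [-0.7415  0.8768 10.8831] T [ 0.0798  0.2746 -0.0948] op 0.0349
bar 52 [0.4599 0.1444 0.0945] 97.01157455373212
```

View pics/side9z.png

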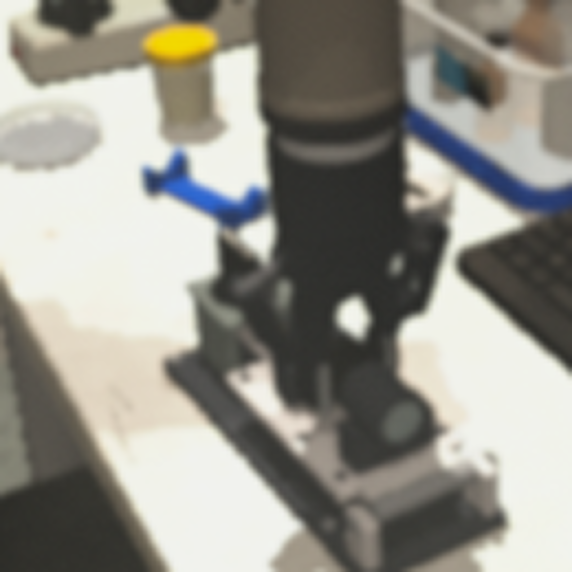

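View pics/top9.png

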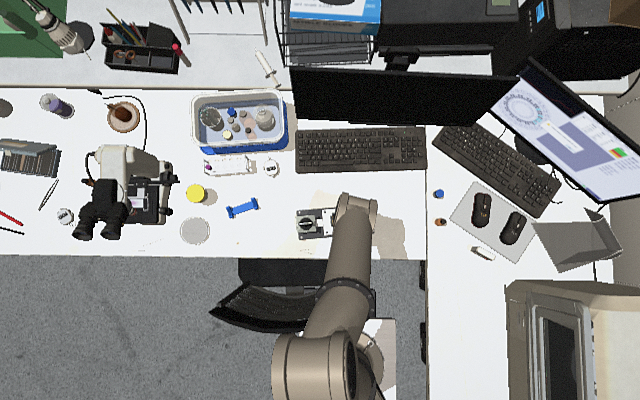

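```bash
python3 - <<'E'
from cell import env,kin,job
from h import *
q=quat(5.8)
env.movel([.4720,.0088,.12865],0.01,rot=q);env.dwell(.5)
F=[]
for i in range(5):
    env.dwell(.1);F.append(env.get_state()["force"])
F=np.mean(F,0);s=st(env);print("mean",F,"push",F[2]+2.0)
if 11<F[2]+2.0<18.5 and np.hypot(*F[:2])<3: job.job_done();print("done")
E
```

```text
t 25.56 tcp [0.4728 0.0088 0.1295] q [0.0004 0.6705 0.7419 0.0009] F [-1.7635  1.278  12.228 ] T [ 0.0554  0.3288 -0.0909] op 0.0349
mean [-1.3008  0.7007 12.3623] push 14.362318982948596
the job is handed in; nothing more can be done
done
```

I levelled the platform with the knob, then lifted the lens barrel off its rest and laid it in the V-block. I handed the job in at about 25.6 s, with the gripper still pressing the barrel down.

**Last checks**
- **Push:** about 14 N downward, with about 1.5 N of side force. The barrel's height matched the seated height to within about 0.5 mm.
- **Level:** after turning the knob, the platform's slope measured 0.003 rad, against a limit of 0.02. The bar was then within about 1° of the groove. I couldn't re-measure the slope with the arm over the platform.
- **Centring:** the knob end of the barrel overhung its saddle by 6.6 mm, where 7 mm is exact. The barrel had been about 3 mm off along the groove, so I lifted it and moved it.
- **Other objects:** nothing else on the desk looked moved in the final top view.

**Readings that disagreed**
- The two cameras differed by about 2–4 mm, so I relied on the felt knob axis, contact forces and measurements within a single image.
- The last bar reading was 97°, against 94.5° earlier and about 95° for the groove. I took this as noise from the coarse depth image. Even a real 2° error would tilt the platform by only about 0.002 rad.
- A small twisting moment of about 0.1 N m remained about the vertical axis at the end.

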